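Tip the wheel nuts out of the tipping tray

TASK

Set the grey parts tub on the bench so that the open end of the tipping tray hangs over it. Then press the tray's side rim down gently until the tray sits firmly on its rubber stop, and keep it pressed there until all four wheel nuts have slid out into the tub. Let the tray come back up to level under control, without letting it snap back, leave the tub standing there with the nuts in it, and leave the other things on the bench alone.

Things in the scene. Friction and masses are not known exactly. Their poses are not given: they have to be found in the camera images.
- stand: Fixed dark steel stand of the tipping tray. Origin on the bench straight under the middle of the hinge axis; x points level towards the tray's open end, y to the left of that, z up. Hinge axis along y, 135 mm above the bench. Base plate 8 mm thick, from x = -120 to +58 mm, y = -65 to +65 mm; a tub must stand beyond it.
- tray (a joint): Tilt of the aluminium tray in rad: 0 = level, resting; grows as the open end goes down. A return spring resists: pressing at the rim points takes about 4 N at first, 5 to 8 N near the stop, then rises steeply. It meets the rubber stop somewhere in 0.36 to 0.72, differently each time. Nuts slide from 0.22 to 0.35 on. Let go, it snaps back hard.
- tray_lip (a point): Middle of the tray floor's edge at the open end, 125 mm from the hinge axis, on the floor's upper face; on the stop it is 53 to 91 mm above the bench. The tray is a straight trough from 110 mm behind the hinge to 125 mm ahead, 56 mm wide inside, walls 33 mm high at both sides and the back, open in front, floor 3 mm thick. Nuts come out briskly, up to 80 mm on.
- tray_rim_left (a point): Point on the upper face of the tray's left (+y of the stand) rim, 95 mm from the hinge towards the open end, 50 mm left of the middle, 168 mm above the bench when level: a good place to press down. Each rim is a flat flange 34 mm wide (31 to 65 mm from the middle), 3 mm thick, along the whole tray.
- tray_rim_right (a point): The like point on the right (-y of the stand) rim.
- stop_post: Upright steel post 14 mm across on the base plate under the right rim, 45 mm ahead of the hinge; origin at its foot, z up. A screw on it carries a black rubber ball 16 mm across; its height (top 134 to 149 mm above the bench) is set differently each time and is not measured: the stop must be felt. On the stop the push at the rim points rises by about 4 N per mm.
- tub: Grey open parts tub, loose, 200 g, 150 mm long (x) by 100 mm wide (y) by 45 mm high, walls and floor 3 mm. Origin at the centre of its underside, z up. A black grip lug stands on its +x end.
- tub_lug (a point): Centre of the upper part of the tub's grip lug, 60 mm above the tub's underside and 89.5 mm from the tub's middle along its +x axis. The lug is an upright block from the bench up, 24 mm across (tub's y: grip it across this) by 30 mm long (tub's x), its top 80 mm above the tub's underside.
- nut0_c (a point): Centre of steel hexagonal wheel nut 1 of 4, 22 mm across flats and 18 mm high, about 50 g, lying in the back half of the tray at the start.
- nut1_c (a point): Centre of steel hexagonal wheel nut 2 of 4, 22 mm across flats and 18 mm high, about 50 g, lying in the back half of the tray at the start.
- nut2_c (a point): Centre of steel hexagonal wheel nut 3 of 4, 22 mm across flats and 18 mm high, about 50 g, lying in the back half of the tray at the start.
- nut3_c (a point): Centre of steel hexagonal wheel nut 4 of 4, 22 mm across flats and 18 mm high, about 50 g, lying in the back half of the tray at the start.
- wrench: Steel wrench, 190 mm, lying nearer the robot than the tray; leave alone.
- screwdriver: Screwdriver, 200 mm, lying on the bench; leave alone.
- mug: White mug 80 mm across, 95 mm high; leave alone.
- spray: White spray can 66 mm across, 190 mm high, beyond the tray; leave alone.
- tape: Black ring (roll), 100 mm across, 25 mm high; leave alone.
- jar: Amber glass jar 70 mm across, 90 mm high; leave alone.
- wood: Timber offcut 140 by 45 by 45 mm; leave alone.

How it is judged:
On the way, in this order (a step that is already met when the one before it is completed fails the run):
1. the tub stands on the bench, let go, with the open end of the tray over its mouth (height (world z) of tub below 0.006 m and angle between tub's own z axis and vertical below 0.06 rad and linear speed of tub below 0.02 m/s and contact force between the fingers and tub below 0.1 N and x of tray_lip in the frame of tub between -0.075 and 0.075 m and y of tray_lip in the frame of tub between -0.045 and 0.045 m), for 0.2 s.
2. the tray is pressed firmly (over 4 N) on its rubber stop and all four nuts lie in the tub (contact force between tray and stop_post above 4 N and x of nut0_c in the frame of tub between -0.075 and 0.075 m and y of nut0_c in the frame of tub between -0.05 and 0.05 m and z of nut0_c in the frame of tub between 0 and 0.045 m and x of nut1_c in the frame of tub between -0.075 and 0.075 m and y of nut1_c in the frame of tub between -0.05 and 0.05 m and z of nut1_c in the frame of tub between 0 and 0.045 m and x of nut2_c in the frame of tub between -0.075 and 0.075 m and y of nut2_c in the frame of tub between -0.05 and 0.05 m and z of nut2_c in the frame of tub between 0 and 0.045 m and x of nut3_c in the frame of tub between -0.075 and 0.075 m and y of nut3_c in the frame of tub between -0.05 and 0.05 m and z of nut3_c in the frame of tub between 0 and 0.045 m), for 0.3 s.
At the end, for the whole second after the job is handed in: All four nuts lie in the tub below its rim and at rest; the tub stands upright on the bench (within 0.06 rad, underside within 6 mm of the bench), at rest and let go; the tray is back level (below 0.05 rad) (x of nut0_c in the frame of tub between -0.075 and 0.075 m and y of nut0_c in the frame of tub between -0.05 and 0.05 m and z of nut0_c in the frame of tub between 0 and 0.045 m and x of nut1_c in the frame of tub between -0.075 and 0.075 m and y of nut1_c in the frame of tub between -0.05 and 0.05 m and z of nut1_c in the frame of tub between 0 and 0.045 m and x of nut2_c in the frame of tub between -0.075 and 0.075 m and y of nut2_c in the frame of tub between -0.05 and 0.05 m and z of nut2_c in the frame of tub between 0 and 0.045 m and x of nut3_c in the frame of tub between -0.075 and 0.075 m and y of nut3_c in the frame of tub between -0.05 and 0.05 m and z of nut3_c in the frame of tub between 0 and 0.045 m and height (world z) of tub below 0.006 m and angle between tub's own z axis and vertical below 0.06 rad and linear speed of tub below 0.02 m/s and value of joint tray below 0.05 rad and linear speed of each of nut0, nut1, nut2, nut3 below 0.03 m/s); the robot touches nothing.
It fails at once if the tray is pressed by the robot with more than 22 N (contact force between the arm and tray above 22 N).
It fails at once if the tray is pressed by the fingers with more than 22 N (contact force between the fingers and tray above 22 N).
It fails at once if the tray snaps back (faster than 3 rad/s) (velocity of joint tray below -3 rad/s).
It fails at once if a bystander is moved more than 25 mm (distance of any of wrench, screwdriver, mug, spray, tape, jar, wood from where it was at the start of the episode above 0.025 m).
It also fails if it takes over 72 s, if anything falls off the work surface, if the arm or the gripper's body presses on something with over 40 N, if the wrist force passes 120 N, or if a joint passes its speed limit or range.

ROBOT

A 6-joint arm with a two-finger parallel gripper is mounted at the origin on the work surface. World frame = base frame: x ahead of the robot, y to its left, z up, the work surface at z = 0. Lengths are in m, angles in rad, forces in N, time in s.
With the tool pointing down it reaches from about 0.325 to 0.925 m from the base axis. Payload 3.1 kg.
Tool frame: the origin (TCP) lies midway between the tips of the shut fingers; the grasp point (between the pads) lies 19 mm behind it; z points along the fingers, y is the line along which they close (so a half turn about z gives the same grasp; the last joint's range is limited). The gripper opens to 85 mm and grips with 20 to 120 N. Pads are 22 mm wide; open, the fingers measure 114 mm over their backs; the gripper's body (76 mm by 85 mm) begins 54 mm behind the grasp point. The pads swing forward as they close: fully open they stand 13 mm farther back than shut.
Start: joints at [-1.436, 0.217, 1.613, -0, 1.311, -0.112], TCP at [0.153, -0.606, 0.231] pointing down, gripper open.
Joint ranges: [-2.75, 2.75], [-0.78, 2.1], [0.31, 2.55], [-1.13, 4.27], [0.13, 2.63], [-2.58, 2.58]. Speed limits (rad/s): [2.79, 2.79, 3.14, 3.14, 3.14, 3.14].

INTERFACE

Orientations are given as [roll, pitch, yaw] about the fixed x, y, z axes, in that order (R = Rz(yaw) Ry(pitch) Rx(roll)).
In Python, from rig import bot, monitor, imaging gives the robot as it stands. Calls block until the motion is done:
- bot.reach(position, orientation): joint-space move of the TCP to a pose.
- bot.move_linear(position, frame=None, rate=0.15): straight line of the TCP; frame=None keeps the orientation; rate is the mean speed in m/s.
- bot.set_joints(angles): joint-space move.
- bot.open_gripper() and bot.grab(strength=None): open the fingers fully, or close them until they stop; strength is the grip in N (None keeps the last).
- bot.sleep(seconds).
- bot.inverse_kinematics(position, orientation): joint angles nearest the present ones, or None.
- monitor.sense(): the state.
- imaging.capture(name): name is "scene" or "top" or "wrist"; returns a dict with "pixels" (420x560x3 uint8, red, green, blue), "camera_matrix" (3x3 intrinsics, pixels), "k1" (the pictures are not rectified: a ray, as slopes to the right and down, at radius r is drawn at 1 + k1 r^2 times it, then the intrinsics apply), "eye" and "orientation" of the camera in the world. Camera axes: x right, y up, looking along -z (the intrinsics and any distortion apply to the point x, -y, -z); pixel columns grow to the right and rows downward; lengths in m; the calibration is good to about 2 mm. A picture is of the moment at which its call begins. There is no depth.
A pose or a line that the arm cannot do raises bot.PlanningError and nothing moves.
- bot.close_job(): hands the job in; it is judged then, once.
The state is a dict: "t": time; "q": joint angles; "qd": joint speeds; "joint_torque": joint torques, N m; "tool_pos": TCP position; "tool_rot": TCP orientation; "wrist_force": force on the tool from outside, world axes, zero at the start; "moment": the same for the moment, N m; "grip_width": finger opening in m; "finger_force": force on a finger pad.
Only numpy, scipy, OpenCV 4.12 (cv2) and the standard library are available. Lean on these libraries where they do the work, as an engineer would, in place of code of your own. Each camera call takes 0.05 s, during which the arm holds its last target. There are 200 camera calls.

## Working session

There is one attempt and no reset: what is moved stays moved. The work goes in short steps, each a Python script; the robot and the scene stay as the last script left them, time stands still between calls to the robot, and variables do not carry over. Pictures are saved under pics/ and viewed, at most 10 in all, crops included, and the job is handed in when it is done.

```bash
ls && mkdir -p pics && cat > h.py <<'E'
import numpy as np, cv2
from rig import bot, monitor, imaging
def snap(name,fn):
    c=imaging.capture(name); cv2.imwrite('pics/'+fn+'.png',c['pixels'][:,:,::-1]); 
    np.save('pics/'+fn+'.npy',c,allow_pickle=True); return c
def load(fn): return np.load('pics/'+fn+'.npy',allow_pickle=True).item()
def rotm(o):
    o=np.array(o,float)
    if o.shape==(3,3): return o
    from scipy.spatial.transform import Rotation as R
    return R.from_euler('xyz',o).as_matrix() if o.size==3 else R.from_quat(o).as_matrix()
def ray(c,uv):
    K=c['camera_matrix']; k=float(c['k1'])
    p=cv2.undistortPoints(np.array([[uv]],float),np.array(K,float),np.array([k,0,0,0,0.]))[0,0]
    return np.array(c['eye'],float), rotm(c['orientation'])@np.array([p[0],-p[1],-1])
def onz(c,uv,z):
    e,d=ray(c,uv); return e+d*(z-e[2])/d[2]
def tri(*a):  # (c,uv) pairs
    A=0;b=0
    for c,uv in a:
        e,d=ray(c,uv); d=d/np.linalg.norm(d); P=np.eye(3)-np.outer(d,d); A=A+P; b=b+P@e
    return np.linalg.solve(A,b)
def proj(c,p):
    v=rotm(c['orientation']).T@(np.array(p)-c['eye']); x,y=v[0]/-v[2],-v[1]/-v[2]
    s=1+c['k1']*(x*x+y*y); K=np.array(c['camera_matrix']); return (K@[x*s,y*s,1])[:2]
E
python3 - <<'E'
from h import *
for n in('scene','top'):
    c=snap(n,n+'0'); print(n,c['eye'],c['orientation'],c['camera_matrix'],c['k1'])
print(monitor.sense())
E
```

```text
pics
scene [ 0.89152418 -0.70371083  0.88745082] [ 0.76989741 -0.01960835  0.50013841] [[453.38677619   0.         280.37129255]
 [  0.         453.38677619 208.51750366]
 [  0.           0.           1.        ]] -0.04003854137281471
top [ 0.36941793 -0.05259347  1.16356709] [ 1.84112040e-01 -2.14500156e-04 -1.55706638e+00] [[405.52393876   0.         274.85912675]
 [  0.         405.52393876 210.02329786]
 [  0.           0.           1.        ]] 0.006619804329230906
{'t': 0.1, 'q': array([-1.43619487e+00,  2.17685356e-01,  1.61477585e+00, -2.10690092e-05,
        1.31129521e+00, -1.12202387e-01]), 'qd': array([ 0.0007308 , -0.00120244, -0.003439  , -0.00181629, -0.00067725,
       -0.00130526]), 'joint_torque': array([-1.16671104e-03, -3.98076260e+01, -3.04969990e+01, -1.91138811e-04,
        4.18674492e-03, -1.37001339e-05]), 'tool_pos': array([ 0.15260643, -0.6053285 ,  0.23009359]), 'tool_rot': array([-3.13944021e+00, -2.22046632e-04,  2.46809034e-01]), 'wrist_force': array([ 0.42460292, -0.40057067,  0.09967266]), 'moment': array([0.02456556, 0.00337996, 0.03580527]), 'finger_force': 0.0, 'grip_width': 0.08520852148083863}
```

View pics/scene0.png

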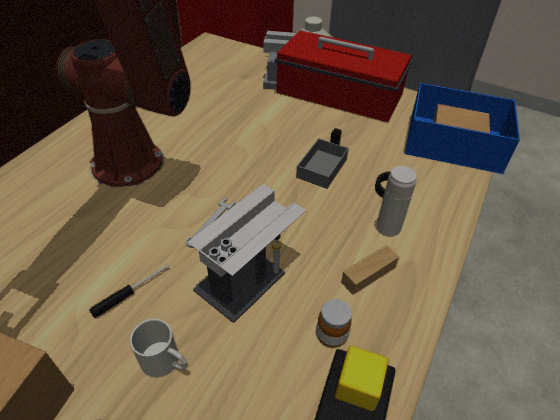

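View pics/top0.png

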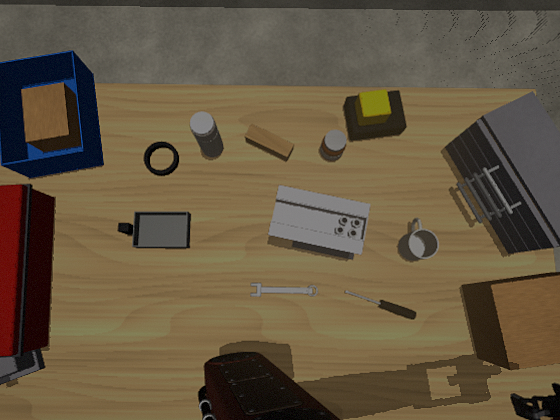

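The scene picture shows the tray (about 245,230) with its open end at upper right, near the post. The tub is at (323,162) with its lug at (336,137). In the top picture the tray is at (320,218) with its open end to the left, and the tub is at (162,230) with its lug at (125,228). I'll zoom in to get corners.

```bash
python3 - <<'E'
from h import *
a=load('top0')['pixels'][170:270,110:376,::-1]; b=load('scene0')['pixels'][120:320,180:380,::-1]
cv2.imwrite('pics/topz.png',cv2.resize(a,None,fx=3,fy=3,interpolation=2)); cv2.imwrite('pics/scz.png',cv2.resize(b,None,fx=3,fy=3,interpolation=2))
E
```

```text
(no output)
```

View pics/topz.png

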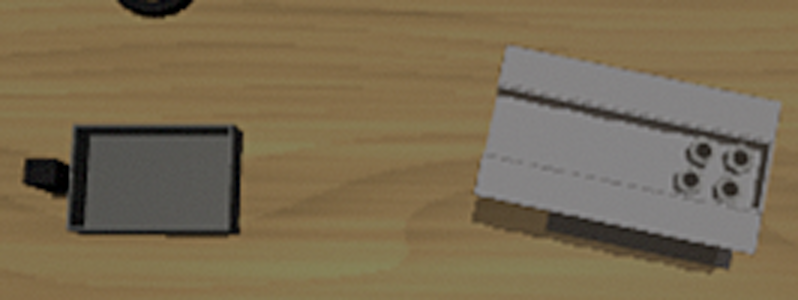

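View pics/scz.png

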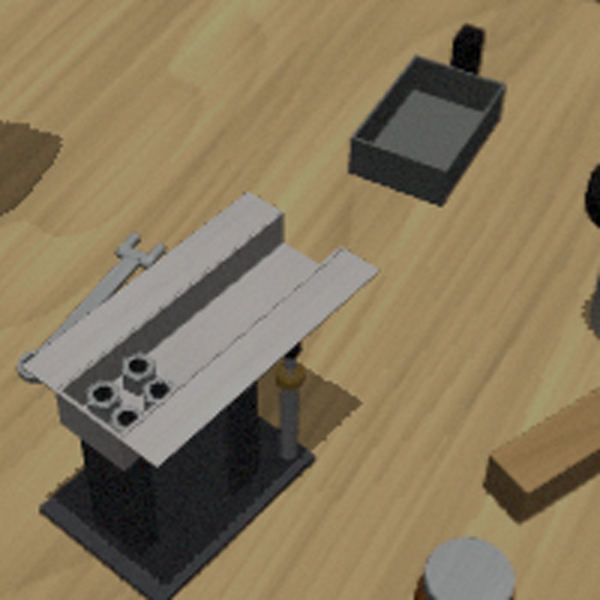

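The zoomed top view shows the tray's outer corners at crop (508,45), (780,102), (755,254), (473,195) and the tub's rim corners at (73,126), (241,126), (239,234), (69,231). The lug is at (45,173). The zoomed scene view has the matching tray corners at (378,270), (158,467), (25,372), (248,193) and tub corners at (505,85), (442,178), (350,148), (418,58). I'll triangulate these.

```bash
python3 - <<'E'
from h import *
T=load('top0');S=load('scene0')
t=lambda p:(p[0]/3+110-.33,p[1]/3+170-.33); s=lambda p:(p[0]/3+180-.33,p[1]/3+120-.33)
# order: front right(+x), back right, back left, front left
tr=[((508,45),(378,270)),((780,102),(158,467)),((755,254),(25,372)),((473,195),(248,193))]
tb=[((73,126),(505,85)),((241,126),(442,178)),((239,234),(350,148)),((69,231),(418,58))]
for nm,L,z in(('tray',tr,.168),('tub',tb,.045)):
    P=[tri((T,t(a)),(S,s(b))) for a,b in L]; Q=np.array([onz(T,t(a),z) for a,b in L]); R=np.array([onz(S,s(b),z) for a,b in L])
    print(nm);print(np.round(np.hstack([P,Q[:,:2],R[:,:2]]),4))
    for M in(Q,R):
        ax=(M[0]+M[3]-M[1]-M[2])/2; print('c',M.mean(0),'len',np.linalg.norm(ax),'wid',np.linalg.norm(M[0]-M[3]),np.linalg.norm(M[1]-M[2]),'yaw',np.degrees(np.arctan2(ax[1],ax[0])))
print('lug',tri((T,t((40,170))),(S,s((470,32)))))
for n,uv,z in(('spraybase',(212,152),0),('tape',(161,158),.0),('wood1',(250,125),.045),('wood2',(292,158),.045),('wrench1',(250,290),0),('wrench2',(316,291),0)): print(n,onz(T,uv,z))
E
```

```text
tray
[[ 0.6198 -0.06    0.1681  0.6201 -0.0598  0.6196 -0.0601]
 [ 0.5745 -0.2878  0.1667  0.5742 -0.2874  0.575  -0.2886]
 [ 0.4487 -0.2639  0.1622  0.4474 -0.2633  0.4531 -0.2667]
 [ 0.4929 -0.0326  0.1646  0.4926 -0.0325  0.4947 -0.0358]]
c [ 0.53360685 -0.1607769   0.168     ] len 0.23365647295784006 wid 0.13034055045326032 0.1290690577096907 yaw 78.76441168977716
c [ 0.53558929 -0.16281583  0.168     ] len 0.23368817536006944 wid 0.12725209129073622 0.12383606698526242 yaw 79.36777979696124
tub
[[0.5681 0.3454 0.0428 0.5676 0.3445 0.5691 0.3428]
 [0.5705 0.1886 0.0417 0.5697 0.1878 0.5719 0.1852]
 [0.4721 0.1881 0.0354 0.4689 0.1843 0.4788 0.1802]
 [0.4714 0.3433 0.0403 0.4696 0.3406 0.475  0.339 ]]
c [0.51893818 0.26428715 0.045     ] len 0.1564734882572693 wid 0.09810457131066738 0.10090181804987629 yaw 90.27345041473902
c [0.52371591 0.261825   0.045     ] len 0.15821599945823983 wid 0.09422997390533941 0.09324879698124205 yaw 91.20470733655421
lug [0.52036892 0.35752493 0.08245104]
spraybase [0.76038548 0.14096352 0.        ]
tape [0.73949669 0.29247422 0.        ]
wood1 [0.82910671 0.02604271 0.045     ]
wood2 [ 0.73045606 -0.09714506  0.045     ]
wrench1 [0.35618167 0.01694593 0.        ]
wrench2 [ 0.35598187 -0.16877357  0.        ]
```

The heights and sizes agree with the text: rim at 0.165 m, tub rim at about 0.042 m, lug top at 0.08 m. The hinge is at about (0.5325,-0.168) with the stand's yaw at 79°. Next I pick up the tub and place it with its middle 142 mm ahead of the hinge.

```bash
cat >> h.py <<'E'
YAW=np.radians(78.95); A=np.array([np.cos(YAW),np.sin(YAW)]); N=np.array([-A[1],A[0]])
H=np.array([0.534,-0.1612])-0.0075*A
def st(x,y,z): return [*(H+x*A+y*N),z]
E
python3 - <<'E'
from h import *
p=np.pi
s=monitor.sense(); bot.move_linear([*s['tool_pos'][:2],.33],rate=.2)
bot.reach([.519,.354,.25],[p,0,p/2])
c=snap('wrist','w1')
bot.move_linear([.519,.354,.041],rate=.15); bot.grab(80); s=monitor.sense(); print(s['t'],s['grip_width'],s['finger_force'],s['tool_pos'])
bot.move_linear([.519,.354,.058],rate=.05)
s=monitor.sense(); print(s['wrist_force'],s['moment'],s['grip_width'])
snap('scene','s1')
E
```

```text
6.5083 0.023333585659886632 80.09681226219982 [0.5202061  0.35483147 0.04245935]
[-0.29949558 -1.02363199 -2.44598118] [0.15522939 0.02505515 0.00284046] 0.02333279136906474
```

```bash
python3 - <<'E'
from h import *
p=np.pi
t=st(.142+.0895,0,.058); print(t)
bot.move_linear(t,[p,0,YAW],rate=.12)
print(monitor.sense()['tool_pos'])
bot.move_linear([*t[:2],.0425],rate=.04)
s=monitor.sense(); print(s['tool_pos'],s['wrist_force'])
bot.open_gripper(); bot.move_linear([*t[:2],.2],rate=.15)
b=bot.move_linear([*(np.array(t[:2])+.1*A),.25],rate=.2)
print(monitor.sense()['t'])
T=snap('top','t2');S=snap('scene','s2')
a=T['pixels'][170:270,110:376,::-1]; b=S['pixels'][120:320,180:380,::-1]
cv2.imwrite('pics/t2z.png',np.vstack([cv2.resize(a,None,fx=2,fy=2,interpolation=2),cv2.resize(b,(532,400),interpolation=2)]))
E
```

```text
[np.float64(0.5769330840807804), np.float64(0.058647106624837436), 0.058]
[0.57680163 0.05904423 0.05793793]
[0.57690412 0.05881622 0.04244978] [-0.63709263  0.88826764  1.01183186]
12.775
```

View pics/t2z.png

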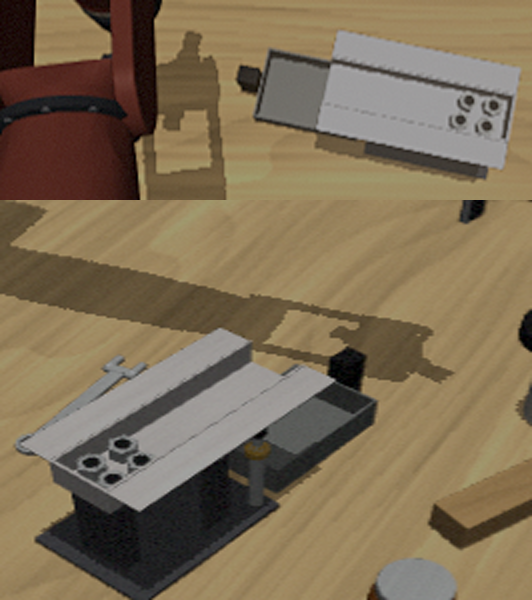

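The tub sits square and centred under the open end, let go, with its far half showing at about (290,85) in the crop. Next I check its position numerically, then shut the fingers and press the left rim along its arc with force feedback.

```bash
cat >> h.py <<'E'
OR=[np.pi,0,YAW]
def arc(th): return st(.095*np.cos(th)+.033*np.sin(th)+.004,.048,.135-.095*np.sin(th)+.033*np.cos(th))
def force(n=3):
    f=[]
    for _ in range(n): f.append(monitor.sense()['wrist_force']); bot.sleep(.01)
    return np.mean(f,0)
E
python3 - <<'E'
from h import *
T=load('t2'); m=np.mean([onz(T,(x/2+110,y/2+170),.045)[:2] for x,y in((269,49),(255,118))],0)-H
print('tub far end in stand',m@A,m@N,'expect .217,0')
bot.grab(20)
bot.move_linear(st(.099,.048,.25),OR,rate=.25)
bot.move_linear(st(.099,.048,.176),rate=.1); bot.sleep(.2); f0=force(6); np.save('f0.npy',f0)
print('t',monitor.sense()['t'],f0,monitor.sense()['tool_pos'])
z=.176
while z>.155:
    z-=.001; bot.move_linear(st(.099,.048,z),rate=.02); f=force()-f0
    if f[2]>1.2: break
s=monitor.sense(); print('contact z',z,f,s['t'],s['tool_pos'])
E
```

```text
tub far end in stand 0.21693870318504688 0.0023225788032832885 expect .217,0
t 15.8833 [ 0.18915169 -0.13534039 -0.12356015] [ 0.50496617 -0.06233936  0.17682226]
contact z 0.16699999999999998 [-2.71548088  0.49133649  5.13667525] 18.3583 [ 0.50458742 -0.062177    0.16790216]
```

```bash
cat > press.py <<'E'
from h import *
import json
f0=np.load('f0.npy'); th=.02; dth=.02; L=[]; fmin=None
while th<.78:
    th+=dth; bot.move_linear(arc(th),rate=.02); f=force()-f0; F=f[2]; L.append((th,F))
    if len(L)%4==0: print(round(th,3),np.round(f,2))
    base=np.median([x[1] for x in L[-12:-2]]) if len(L)>6 else 99
    if np.linalg.norm(f)>15.5 or (th>.25 and F-base>4.5): break
    if th>.25: dth=.013 if F-base<1.2 else .006
s=monitor.sense(); print('end',th,np.round(f,2),'base',base,s['t'],s['tool_pos'])
print(np.round(L[-8:],3).tolist()); json.dump(th,open('th.json','w'))
snap('top','t3');snap('scene','s3')
E
python3 press.py; python3 - <<'E'
from h import *
T=load('t3');S=load('s3')
a=T['pixels'][170:270,110:376,::-1]; b=S['pixels'][120:320,180:380,::-1]
cv2.imwrite('pics/t3z.png',np.vstack([cv2.resize(a,None,fx=2,fy=2,interpolation=2),cv2.resize(b,(532,400),interpolation=2)]))
E
```

```text
0.1 [-1.52  0.38  5.49]
0.18 [-0.8   0.83  6.12]
0.26 [-0.78  1.62  6.98]
0.312 [1.92 1.5  2.74]
0.364 [3.07 2.89 5.48]
0.416 [2.89 3.17 5.44]
0.468 [2.83 3.1  5.91]
0.506 [ 0.12  4.9  11.76]
end 0.5060000000000001 [ 0.12  4.9  11.76] base 5.404909799063286 27.2167 [ 0.50545232 -0.05790843  0.11925243]
[[0.429, 5.194], [0.442, 5.137], [0.455, 5.676], [0.468, 5.906], [0.481, 5.068], [0.494, 8.566], [0.5, 9.731], [0.506, 11.761]]
```

View pics/t3z.png

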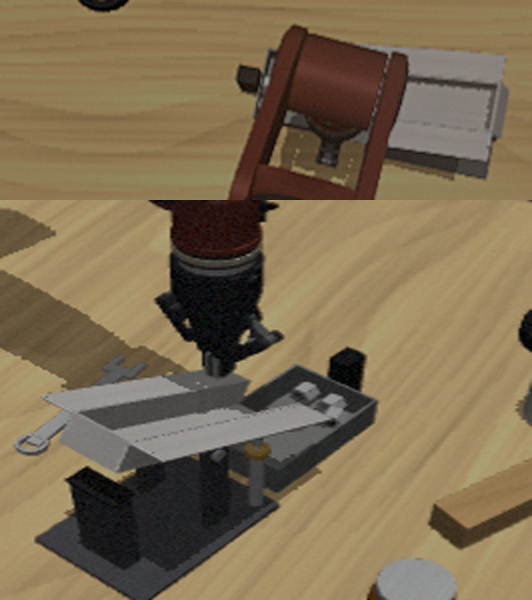

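The tray is on its stop: the push rose from about 5.4 to 11.8 N over roughly 2 mm. The back of the tray is empty, and at least two nuts show in the tub at about (305,392) and (330,408). I'll hold, and use the wrist camera to count.

```bash
python3 - <<'E'
from h import *
f0=np.load('f0.npy')
bot.sleep(1.2); print(monitor.sense()['t'],force()-f0)
W=snap('wrist','w3');S=snap('scene','s4')
b=S['pixels'][200:300,240:340,::-1]
cv2.imwrite('pics/w3z.png',np.hstack([cv2.resize(W['pixels'][:,:,::-1],(400,300)),cv2.resize(b,(300,300),interpolation=2)]))
E
```

```text
28.5167 [ 0.18966281  4.81563873 11.79836575]
```

View pics/w3z.png

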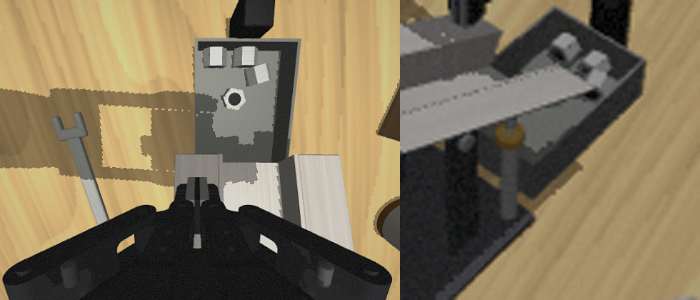

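The wrist view shows all four nuts in the tub, at (213,57), (245,57), (259,73) and (235,98). Now I let the tray up slowly along the same arc.

```bash
python3 - <<'E'
from h import *
import json
f0=np.load('f0.npy'); th=json.load(open('th.json')); k=0
while th>-.02:
    th-=.025; bot.move_linear(arc(max(th,-.03)),rate=.02); k+=1
    if k%5==0: print(round(th,3),np.round(force(1)-f0,2))
x=monitor.sense()['tool_pos']; print(x,force()-f0,monitor.sense()['t'])
for z in (.172,.176,.2): bot.move_linear([x[0],x[1],z],rate=.03)
bot.move_linear([x[0]-.05,x[1]+.05,.32],rate=.2); bot.sleep(.3); print(force()-f0)
bot.reach([.153,-.6,.33],[np.pi,0,.247])
print(monitor.sense()['t'])
T=snap('top','t5');S=snap('scene','s5')
a=T['pixels'][170:270,110:376,::-1]; b=S['pixels'][120:320,180:380,::-1]
cv2.imwrite('pics/t5z.png',np.vstack([cv2.resize(a,None,fx=2,fy=2,interpolation=2),cv2.resize(b,(532,400),interpolation=2)]))
E
```

```text
0.381 [1.32 3.21 4.78]
0.256 [0.36 3.2  4.89]
0.131 [-1.74  1.46  4.69]
0.006 [ 0.39 -0.3   2.72]
[ 0.50402785 -0.06308148  0.17055866] [-0.36778702  0.09516554 -0.33057056] 34.725
[-0.37982287  0.63364467 -0.1466461 ]
39.7333
```

View pics/t5z.png

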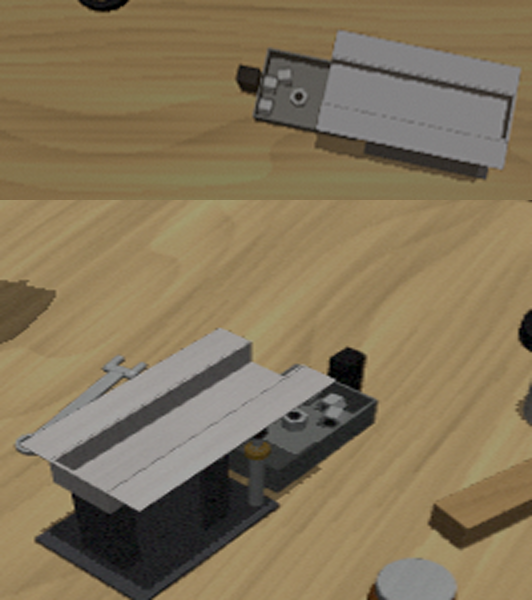

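The tray is level and empty. The four nuts lie in the tub at (265,105), (270,82), (284,74) and (298,97) in the top crop, and the arm is clear.

```bash
python3 -c "
from h import *
print(bot.close_job())"
```

```text
the job is handed in; nothing more can be done
None
```

I placed the tub under the tray's open end, pressed the tray onto its stop until all four nuts slid into the tub, and eased it back to level; the job was handed in at about 40 s, and no verdict was returned.

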